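# Shut the water purifier down with its three push pods

## Task

Shut the lab's water purifier down for the night with its three push pods on the bench: with closed fingertips press in the square pod's key first, then the long pod's, then the round pod's, each right down so that it stays in by itself. Press lightly and in that order; do not pick up, tip or drag the pods, and leave the beaker, bottle and jar where they stand.

Things in the scene. Friction and masses are not known exactly. Their poses are not given: they have to be found in the camera images.
- pod_square: the square push pod: a cream plastic housing 84 x 84 mm, 24 mm high with a 60 mm square collar up to 30 mm, standing loose on the bench, 0.6 kg give or take a third; a dark grey square key in its middle. Origin: centre of the underside, z up, x and y along its sides
- pod_long: the long push pod: a cream plastic housing 124 x 64 mm, 24 mm high with a 100 x 44 mm collar up to 30 mm, loose on the bench, about 0.6 kg; a dark grey long key in its middle. Origin: centre of the underside, z up, x along its length
- pod_round: the round push pod: a cream plastic housing 84 mm in diameter, 24 mm high with a 60 mm round collar up to 30 mm, loose on the bench, about 0.6 kg; a dark grey round key in its middle. Origin: centre of the underside, z up
- top_square (a point): centre of the top face of the square key (46 x 46 mm); it sinks with the key and its rubber cap, from about 51 mm above the bench to 42 mm when fully in and let go
- top_long (a point): centre of the top face of the long key (84 x 30 mm, x along its length); it sinks with the key and its rubber cap, from about 51 mm above the bench to 42 mm when fully in and let go
- top_round (a point): centre of the top face of the round key (48 mm in diameter); it sinks with the key and its rubber cap, from about 51 mm above the bench to 42 mm when fully in and let go
- key_square (a joint): how far the square key is pushed in: 0 out, 0.010 m fully in; it starts 20 to 22 mm proud of the housing's 30 mm high top, slides straight down to a stop at 10 mm (12 mm proud), takes 3 N to start and about 5 N near the bottom, and stays wherever it is left. Its top is a springy rubber cap that gives a further 1 mm for every 2.2 N of push (about 2 mm while the key slides, 9.5 mm at most) and springs back; this value leaves the cap out
- key_long (a joint): how far the long key is pushed in: 0 out, 0.010 m fully in; it starts 20 to 22 mm proud of the housing's 30 mm high top, slides straight down to a stop at 10 mm (12 mm proud), takes 3 N to start and about 5 N near the bottom, and stays wherever it is left. Its top is a springy rubber cap that gives a further 1 mm for every 2.2 N of push (about 2 mm while the key slides, 9.5 mm at most) and springs back; this value leaves the cap out
- key_round (a joint): how far the round key is pushed in: 0 out, 0.010 m fully in; it starts 20 to 22 mm proud of the housing's 30 mm high top, slides straight down to a stop at 10 mm (12 mm proud), takes 3 N to start and about 5 N near the bottom, and stays wherever it is left. Its top is a springy rubber cap that gives a further 1 mm for every 2.2 N of push (about 2 mm while the key slides, 9.5 mm at most) and springs back; this value leaves the cap out
- beaker: bystander: open glass beaker, 66 mm across, 85 mm high, on the side of the pods away from the robot. Origin: centre of the underside
- reagent_bottle: bystander: amber bottle with a white cap, 60 mm across, 140 mm high, on the side of the pods away from the robot. Origin: centre of the underside
- sample_jar: bystander: small clear jar with a white cap, 36 mm across, 50 mm high, standing between the middle pod and the pod on the robot's left (+y). Origin: centre of the underside
Mind the look-alikes: they are no part of the job. What is shaped like the pod_square but blue, brown or orange is not meant.

How it is judged:
By the outcome, as a careful person would: the job done as asked, in the order asked, and still so for the second after the job is handed in, with the robot touching nothing.
It also fails if it takes over 54 s, if anything falls off the work surface, if the arm or the gripper's body presses on something with over 40 N, if the wrist force passes 120 N, or if a joint passes its speed limit or range.

## Robot

A 6-joint arm with a two-finger parallel gripper is mounted at the origin on the work surface. World frame = base frame: x ahead of the robot, y to its left, z up, the work surface at z = 0. Lengths are in m, angles in degrees, forces in N, time in s.
With the tool pointing down it reaches from about 0.4 to 0.925 m from the base axis. Payload 3.4 kg.
Tool frame: the origin (TCP) lies at the very end of the fingers, on their centre line; the grasp point (between the pads) lies 19 mm behind it (env.tcp_to_grasp is the distance from the TCP to the grasp point, in m); z points along the fingers, y is the line along which they close (so a half turn about z gives the same grasp; the last joint's range is limited). The gripper opens to 85 mm and grips with 20 to 120 N. Pads are 22 mm wide; open, the fingers measure 114 mm over their backs; the gripper's body (76 mm by 85 mm) begins 54 mm behind the grasp point. The pads swing forward as they close: fully open they stand 13 mm farther back than shut.
Start: joints at [-73.539, 17.578, 86.31, -0, 76.112, -4.211], TCP at [0.203, -0.538, 0.231] pointing down, gripper open.
Joint ranges: [-179.03, 179.03], [-60, 130.46], [8.19, 133.38], [-81.62, 261.62], [5.75, 156.47], [-153.77, 153.77]. Speed limits (degrees/s): [147.25, 147.25, 180, 180, 180, 180].

## Interface

Orientations are given as [roll, pitch, yaw] about the fixed x, y, z axes, in that order (R = Rz(yaw) Ry(pitch) Rx(roll)).
In Python, from workcell import env, cams gives the robot as it stands. Calls block until the motion is done:
- env.move_ptp(position, orientation): joint-space move of the TCP to a pose.
- env.move_linear(position, max_speed=0.15, ori=None, until_force=None): straight line of the TCP; ori=None keeps the orientation; max_speed is the mean speed in m/s. With until_force (N) it stops when the force on the tool has changed by that much, and returns True; else False.
- env.goto_joints(angles): joint-space move.
- env.set_gripper(opening, squeeze=None): opening from 0.0 (shut) to 1.0 (fully open); squeeze is the grip in N (None keeps the last); returns when the fingers have stopped.
- env.pause(seconds).
- env.ik(position, orientation): joint angles nearest the present ones, or None.
- env.sense(): the state.
- cams.grab_frame(name): name is "scene" or "top"; returns the picture (384x512x3 uint8, red, green, blue); there is no depth.
- cams.get_calibration(name): a dict with "fovy" (degrees; the focal length in pixels is half the picture's height over the tangent of half this angle, whatever the lens; pixels are square), "cx", "cy" (the principal point, pixels), "view" (4x4, takes a point from world to camera coordinates). Camera axes: x right, y up, looking along -z (the intrinsics and any distortion apply to the point x, -y, -z); pixel columns grow to the right and rows downward; lengths in m; the calibration is good to about 2 mm. A picture is of the moment at which its call begins. get_calibration takes no time and is no camera call.
A pose or a line that the arm cannot do raises env.Unreachable and nothing moves.
- env.sign_off(): hands the job in; it is judged then, once.
The state is a dict: "clock": time; "joints": joint angles; "qvel": joint speeds; "effort": joint torques, N m; "ee_pos": TCP position; "tool_rot": TCP orientation; "ft_force": force on the tool from outside, world axes, zero at the start; "wrist_torque": the same for the moment, N m; "width": opening from 0.0 (shut) to 1.0 (fully open); "gripper_force": force on a finger pad.
Only numpy, scipy, OpenCV 4.12 (cv2) and the standard library are available. Lean on these libraries where they do the work, as an engineer would, in place of code of your own. Each camera call takes 0.05 s, during which the arm holds its last target. There are 200 camera calls.

## Working session

There is one attempt and no reset: what is moved stays moved. The work goes in short steps, each a Python script; the robot and the scene stay as the last script left them, time stands still between calls to the robot, and variables do not carry over. Pictures are saved under pics/ and viewed, at most 10 in all, crops included, and the job is handed in when it is done.

```bash
mkdir -p pics
python3 - <<'E'
from workcell import env, cams
import cv2
for n in ("scene","top"):
    f=cams.grab_frame(n); cv2.imwrite(f"pics/{n}0.png",cv2.resize(f[:,:,::-1],(800,600),interpolation=cv2.INTER_CUBIC)); cv2.imwrite(f"{n}_raw.png",f[:,:,::-1])
    print(n,cams.get_calibration(n))
s=env.sense();print(s["clock"],s["ft_force"],s["width"])
E
```

```text
scene {'fovy': 48.16364472797639, 'cx': 258.1101039530587, 'cy': 192.31919689978645, 'view': array([[ 0.63874551,  0.76933152,  0.01154065, -0.37247831],
       [-0.57946017,  0.47112681,  0.6650304 ,  0.29939314],
       [ 0.50619174, -0.43147253,  0.74672711, -1.30202607],
       [ 0.        ,  0.        ,  0.        ,  1.        ]])}
top {'fovy': 45.58636973765894, 'cx': 260.4505147606069, 'cy': 199.83476585621307, 'view': array([[-6.97625161e-05, -9.99910020e-01, -1.34144115e-02,
         2.36330663e-02],
       [ 9.89279031e-01, -2.02801742e-03,  1.46023577e-01,
        -5.83278684e-01],
       [-1.46037642e-01, -1.32604090e-02,  9.89190158e-01,
        -9.60228565e-01],
       [ 0.00000000e+00,  0.00000000e+00,  0.00000000e+00,
         1.00000000e+00]])}
0.1 [-0.99462142  0.4921409   0.68191829] 1.001698382212339
```

View pics/scene0.png

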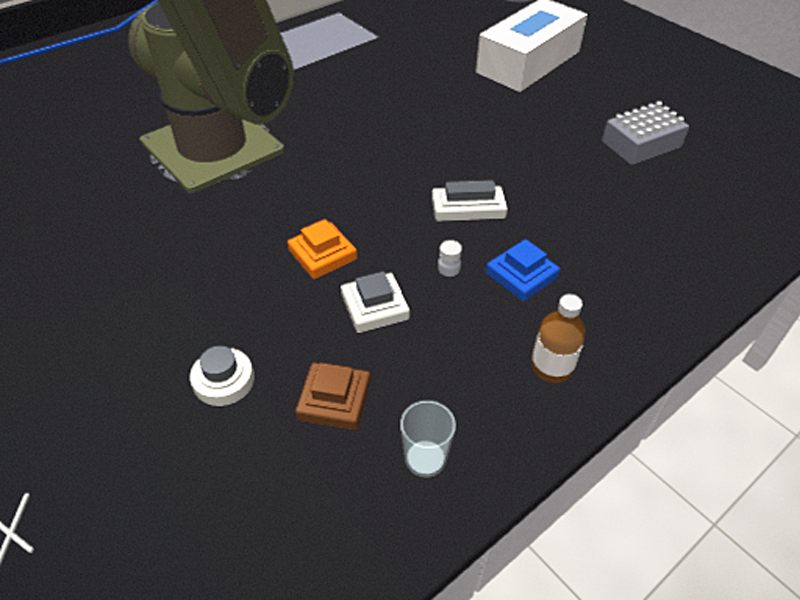

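View pics/top0.png

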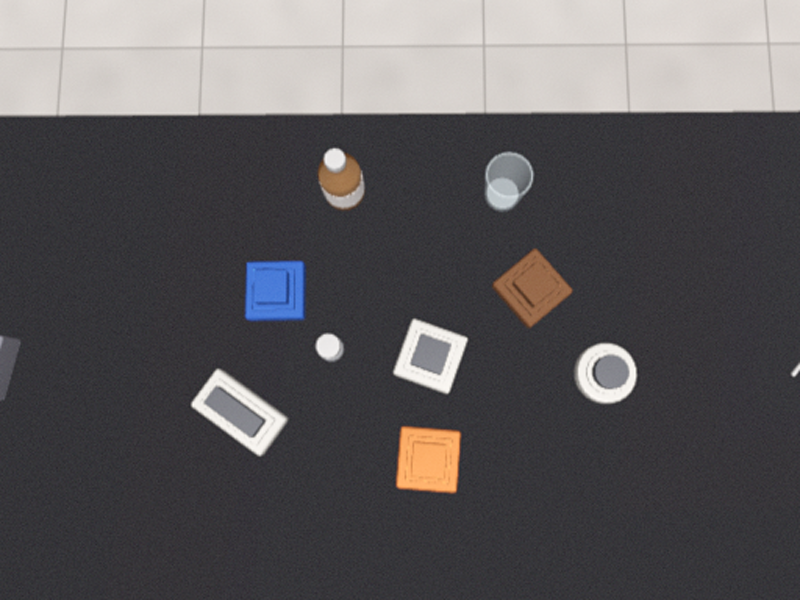

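The top view (800x600) shows seven candidates:
- Cream pods: square (431,354), long (237,411) and round (608,372).
- Look-alikes: blue (275,290), brown (533,287) and orange (428,460), all excluded by colour.

Only the three cream pods with grey keys fit the description. I'll confirm them in a crop and locate the keys.

```bash
cat > h.py <<'E'
import numpy as np, cv2
from workcell import env, cams
def ray(n,u,v,z):
    c=cams.get_calibration(n); f=192/np.tan(np.radians(c["fovy"]/2)); V=c["view"]
    d=V[:3,:3].T@np.array([(u-c["cx"])/f,-(v-c["cy"])/f,-1]); o=-V[:3,:3].T@V[:3,3]
    return (o+d*(z-o[2])/d[2])[:2]
def key(img,n,u,v,z):
    "grey key near pixel u,v: centroid, min-area rect and world position at height z"
    g=img.astype(int); p=g[v-2:v+3,u-2:u+3].reshape(-1,3).mean(0)
    m=(np.abs(g-p).max(2)<14).astype(np.uint8)
    _,l,st,c=cv2.connectedComponentsWithStats(m,connectivity=4)
    i=l[v,u]; q=np.argwhere(l==i)[:,::-1].astype(np.float32)
    r=cv2.minAreaRect(q); w=[ray(n,*b,z) for b in cv2.boxPoints(r)]
    e=[np.array(w[k+1])-w[k] for k in (0,1)]; e.sort(key=np.linalg.norm)
    return c[i],p,ray(n,*c[i],z),[np.linalg.norm(x)*1e3 for x in e],np.degrees(np.arctan2(e[1][1],e[1][0]))
E
python3 - <<'E'
from h import *
np.set_printoptions(precision=4,suppress=True)
t=cv2.imread("top_raw.png"); s=cv2.imread("scene_raw.png")
for nm,a,b in (("sq",(431,354),(375,287)),("long",(235,411),(470,188)),("round",(611,372),(218,358))):
    for n,im,(u,v) in (("top",t,a),("scene",s,b)):
        print(nm,n,*key(im,n,round(u*.64),round(v*.64),.051))
for nm,u,v,z in (("jar",329,347,.05),("orange",428,460,.05),("bottle cap",335,160,.14)): print(nm,ray("top",u*.64,v*.64,z))
cv2.imwrite("pics/crop.png",cv2.resize(t[215:305,115:415],(798,240),interpolation=cv2.INTER_CUBIC))
E
```

```text
sq top [275.1499 226.3612] [141.92 135.2  134.72] [ 0.5242 -0.0088] [np.float64(43.08637469628403), np.float64(44.564090177050325)] -18.47422597410521
sq scene [239.0245 182.3143] [133.28 126.68 123.64] [ 0.5264 -0.011 ] [np.float64(42.84502944076123), np.float64(49.28760121953575)] 70.19928518382865
long top [149.1106 263.2426] [140.08 133.08 132.4 ] [0.4454 0.2613] [np.float64(26.592523517298783), np.float64(83.59549101421588)] -125.07665826540016
long scene [301.     119.0749] [125.56 119.   116.84] [0.4486 0.2601] [np.float64(25.37328851084243), np.float64(81.01875866187247)] 51.13755992724
round top [391.1994 237.5595] [141.   134.04 133.36] [ 0.4998 -0.2574] [np.float64(40.69665264181694), np.float64(42.82959251887304)] 177.4340508764121
round scene [138.4621 229.6136] [152.52 146.24 143.64] [ 0.5004 -0.2577] [np.float64(42.136577923437265), np.float64(42.32606961472144)] 50.810194616085006
jar [0.5337 0.1311]
orange [ 0.3801 -0.0055]
bottle cap [0.7709 0.116 ]
```

View pics/crop.png

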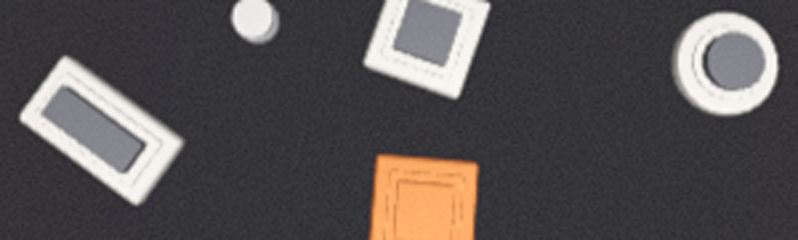

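The crop confirms three cream pods with grey keys, and the two cameras agree within 3 mm. Pressing the square key first.

```bash
cat >> h.py <<'E'
def press(xy,yaws):
    q0=np.array(env.sense()["joints"])
    c=[(np.abs(np.array(j)-q0).max(),y) for y in yaws if (j:=env.ik([*xy,.12],[180,0,y])) is not None]
    y=min(c)[1]
    env.move_ptp([*xy,.12],[180,0,y])
    env.move_linear([*xy,.060],.08); env.pause(.2)
    f0=np.array(env.sense()["ft_force"])
    hit=env.move_linear([*xy,.0355],.012,until_force=10)
    env.pause(.15); s=env.sense()
    print("yaw",y,"hit",hit,"pos",np.round(s["ee_pos"],4),"dF",np.round(np.array(s["ft_force"])-f0,2),"t",s["clock"])
    env.move_linear([*xy,.12],.08)
    s=env.sense();print("up",np.round(np.array(s["ft_force"])-f0,2),s["clock"])
E
python3 - <<'E'
from h import *
print(env.sense()["tool_rot"])
env.set_gripper(0.0,20); print(env.sense()["width"])
press((.5253,-.0099),[-108,-18,72,162])
cv2.imwrite("t1.png",cams.grab_frame("top")[:,:,::-1])
E
```

```text
[-1.79897196e+02 -9.67757116e-03  2.06725423e+01]
-0.004202277606171954
yaw 72 hit True pos [ 0.5254 -0.0099  0.0378] dF [-1.9   0.89  9.14] t 6.1
up [-0.42  0.68 -0.81] 7.2833
```

It stopped at z = 37.8 mm with 9.1 N. That matches the stop (42 − 9.1/2.2 ≈ 37.9 mm), so the square key is fully in. Next are the long and round keys.

Run:
```python
from h import *
press((.447,.2607),[-37,143])
press((.5001,-.2575),[-90,-45,0,45,90])
q=env.sense()["joints"]
env.move_ptp([.203,-.538,.231],[180,0,20.67])
out=[]
for n in ("top","scene"):
    f=cams.grab_frame(n)[:,:,::-1]; cv2.imwrite(n+"_end.png",f)
    a=cv2.imread(n+"_raw.png"); 
    sl=np.s_[190:310,110:430] if n=="top" else np.s_[100:270,110:430]
    out+= [np.hstack([a[sl],f[sl]])]
cv2.imwrite("pics/end.png",cv2.resize(np.vstack(out),(800,363),interpolation=cv2.INTER_AREA if 0 else cv2.INTER_CUBIC))
print(env.sense()["clock"])
```

```text
yaw 143 hit True pos [0.4471 0.2607 0.0378] dF [-1.53 -0.67  9.93] t 11.4167
up [-0.39 -0.11  1.39] 12.6
yaw 45 hit True pos [ 0.5001 -0.2575  0.0379] dF [-2.1   0.29  7.26] t 17.475
up [ 0.01 -0.26 -0.74] 18.6583
20.3167
```

View pics/end.png

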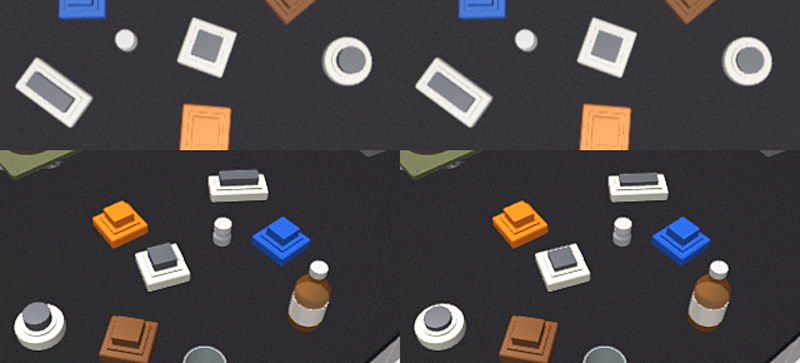

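The before/after picture shows all three keys sunk, with the pods and bystanders where they were. All three presses stopped at the same height (37.8–37.9 mm), so each key is at its stop.

```bash
python3 -c "
from workcell import env
print(env.sign_off())"
```

```text
the job is handed in; nothing more can be done
None
```

I pressed the square, long and round keys fully in, in that order, with about 10 N each; nothing else moved, and I handed the job in at about 20 s.

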